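Pack the sampling caddy

ROBOT

A 6-joint arm with a two-finger parallel gripper is mounted at the origin on the work surface; the furniture and walls round the work are solid. World frame = base frame: x ahead of the robot, y to its left, z up, the work surface at z = 0. Lengths are in m, angles in degrees, forces in N, time in s.
With the tool pointing down it reaches from about 0.25 to 0.85 m from the base axis. Payload 12.5 kg.
Tool frame: the origin (TCP) lies midway between the tips of the shut fingers; the grasp point (between the pads) lies 19 mm behind it (bot.grasp_offset is the distance from the TCP to the grasp point, in m); z points along the fingers, y is the line along which they close (so a half turn about z gives the same grasp; the last joint's range is limited). The gripper opens to 93 mm and grips with 3 to 60 N. Pads are 15 mm wide; open, the fingers measure 128 mm over their backs; the gripper's body (75 mm by 188 mm) begins 65 mm behind the grasp point.
Start: joints at [-79.217, 20.094, 94.641, -0, 65.266, -4.847], TCP at [0.148, -0.53, 0.219] pointing down, gripper open.
Joint ranges: [-157.81, 157.81], [-45, 120.19], [0.68, 151.7], [-89.99, 269.99], [4.06, 180], [-164.3, 164.3]. Speed limits (degrees/s): [127.2, 127.2, 159.86, 180, 180, 180].

INTERFACE

Orientations are given as a 3x3 rotation matrix whose columns are the frame's x, y, z axes.
In Python, from plant import status, cams, bot gives the robot as it stands.
- The arm moves only by the tool drive_tool, never from a script. Its argument "increments" is text: rows parted by semicolons, each of 6 numbers parted by spaces: the shift along the tool's x, y, z scaled (see below), then the turn, a rotation vector about the tool's x, y, z scaled (see below). In form: dx dy dz ax ay az; .... A call has exactly 5 rows; each row shifts and turns the commanded pose from where the row before left it, along the tool's axes as they then stand; what a row does not reach is not made up. The controller multiplies each number of a shift by 0.025 m and each number of a turn by 60 degrees. A row lasts 1/10 s, in which the tool goes at most 50 mm and 8.59 degrees, less where a joint would pass 70% of its speed; a pose out of reach is approached as far as the arm can. A call with a number of a shift or a turn outside -1 to 1 is refused whole. A call with a gripper value outside its range is refused whole. "jaw" is the closure, from -1 (fully open) to 1 (shut), set as the call begins (left out, the last holds). The fingers move at their own pace and stop on an object; "newtons" is the grip in N (left out, the last holds). Time passes only in rows, so rows that do not move let the fingers close, or fill a call up. It gives the time, the measured TCP pose, the force, the opening and the grip force at its end, in the units of the state.
- status.read_state(): the state, without advancing time (a new reading comes with each control period).
- cams.snapshot(name): name is "scene" or "side" or "wrist"; returns the picture (384x512x3 uint8, red, green, blue); there is no depth.
- cams.camera_params(name): a dict with "camera_matrix" (3x3 intrinsics, pixels), "R" (3x3) and "t" (3): a world point X has camera coordinates R X + t; the wrist camera has in their place "tool_from_camera" (4x4, takes a point from camera to tool coordinates, whose origin is the TCP and whose axes are the flange's). Camera axes: x right, y down, z forward; pixel columns grow to the right and rows downward; lengths in m; the calibration is good to about 2 mm. The wrist camera is an equidistant fisheye: a pixel r from the principal point sees the ray r / f radians off the axis. A picture is of the moment at which its call begins: read the wrist's pose just before it. camera_params takes no time and is no camera call.
- bot.job_done(): hands the job in; it is judged then, once.
Trained networks look in the newest picture that a camera, given by its name, has taken for a name from the list of things; names that differ only in an ending like _2 or _b are one class to them, and where a whole thing is asked for, a point or a joint stands for the part that bears it (a point fixed in the world has none). Each returns a list of dicts, best first, with "conf" (0 to 1); they miss things now and then, are a little off and sometimes report something else, mostly with a low value. They report only what shows in the picture. A call takes as long as a camera call.
- cams.find_in(camera, label): "position" ([row, column] in pixels, amid what is visible of it).
The state is a dict: "clock": time; "qpos": joint angles; "dq": joint speeds; "tau": joint torques, N m; "eef_pos": TCP position; "ee_rot": TCP orientation; "contact_force": force on the tool from outside, world axes, zero at the start; "wrist_torque": the same for the moment, N m; "gripper_width": finger opening in m; "grip_force": force on a finger pad.
Only numpy, scipy, OpenCV 4.12 (cv2) and the standard library are available. Lean on these libraries where they do the work, as an engineer would, in place of code of your own. Each camera call takes 0.05 s, during which the arm holds its last target. There are 200 camera calls.

TASK

Pack the grey caddy for the next deck station: stand the smaller of the two jars in the large square well, the dropper bottle in the round well, and the middle one of the three vials in the rack in the small square well. Each must stand upright on the floor of its well and be let go; leave the larger jar and the other two vials where they are.

Things in the scene. Friction and masses are not known exactly. Their poses are not given: they have to be found in the camera images.
- jar_small: The smaller jar: white body, blue cap, 58 mm diameter and 78 mm tall, 0.12 kg, stands on the worktop, upright, round, screw cap with ribs. Origin at the centre of its underside, z up along its axis; yaw is of no use. It belongs in the large square well.
- jar_large: The larger jar, a look-alike that stays where it stands: white body, off-white cap, 66 mm diameter and 103 mm tall, 0.12 kg, stands on the worktop, upright, round, screw cap with ribs. Origin at the centre of its underside, z up along its axis; yaw is of no use. 
- dropper_bottle: Brown dropper bottle, 33 mm diameter from the foot to 62 mm, a black collar of 24 mm diameter from 62 to 77 mm, then a rubber bulb of 13 mm diameter up to 102 mm in all; 0.07 kg, stands upright on the worktop. Origin at the centre of its underside, z up along its axis. It belongs in the round well.
- vial_middle: The middle vial of the row: a screw-cap sample vial, 27 mm diameter and 58 mm tall, 30 g, standing upright in the rack, its foot 16 mm deep in a 30 mm hole. Origin at the centre of its underside, z up along its axis. It belongs in the small square well. On the way keep the hand and wrist clear of the fixed blue shelf behind the work, 0.32 to 0.35 m up: its front edge runs straight from x 0.56, y -0.40 to x 0.82, y 0.57.
- vial_end_a: One of the two end vials, a look-alike that stays in the rack: a screw-cap sample vial, 27 mm diameter and 58 mm tall, 30 g, standing upright in the rack, its foot 16 mm deep in a 30 mm hole. Origin at the centre of its underside, z up along its axis. 
- vial_end_b: The other end vial, a look-alike that stays in the rack: a screw-cap sample vial, 27 mm diameter and 58 mm tall, 30 g, standing upright in the rack, its foot 16 mm deep in a 30 mm hole. Origin at the centre of its underside, z up along its axis. 
- rack: Dark grey fixed block 56 mm (its x) by 130 mm (its y), 22 mm high; three vial holes in a row along its y, 40 mm apart, the middle one at its centre; hole floors 6 mm above its underside. Origin: centre of its underside, z up. Neighbouring vials leave only 13 mm, so fingers fit beside the middle vial only across the row, along the rack's x.
- well_large: Large square well, 84 x 84 mm outside, 78 x 78 mm inside. Fixed; one of three white wells in a row, 88 mm apart, order varies, in a grey tray (104 x 280 mm, rim 18 mm high, long side within 0.25 rad of world y). Origin: centre of its underside, 4 mm above the worktop; z up, x and y across and along the tray. Inner floor 3 mm and rim 22 mm above the origin, walls 3 mm.
- well_small: Small square well, 54 x 54 mm outside, 48 x 48 mm inside. Fixed; one of three white wells in a row, 88 mm apart, order varies, in a grey tray (104 x 280 mm, rim 18 mm high, long side within 0.25 rad of world y). Origin: centre of its underside, 4 mm above the worktop; z up, x and y across and along the tray. Inner floor 3 mm and rim 22 mm above the origin, walls 3 mm.
- well_round: Round well, 62 mm diameter outside, 56 mm inside. Fixed; one of three white wells in a row, 88 mm apart, order varies, in a grey tray (104 x 280 mm, rim 18 mm high, long side within 0.25 rad of world y). Origin: centre of its underside, 4 mm above the worktop; z up, x and y across and along the tray. Inner floor 3 mm and rim 22 mm above the origin, walls 3 mm.

How it is judged:
By the outcome, as a careful person would: the job done as asked, in the order asked, and still so for the second after the job is handed in, with the robot touching nothing.
It also fails if it takes over 90 s, if anything falls off the work surface, if the arm or the gripper's body presses on something with over 40 N, if the wrist force passes 120 N, or if a joint passes its speed limit or range.

## Working session

There is one attempt and no reset: what is moved stays moved. The work goes in short steps, Python scripts to look and compute and a tool call to move; the robot and the scene stay as the last step left them, time stands still between calls to the robot, and variables do not carry over. Pictures are saved under pics/ and viewed, at most 14 in all, crops included, and the job is handed in when it is done.

Besides the shell and the picture viewer there is one more tool, called after "Emit:" as a command line: name --argument value ..., lists and objects as JSON in quotes. drive_tool: Moves the arm, as the interface text tells. Its arguments: {"type":"object","properties":{"increments":{"type":"string"},"jaw":{"type":"number"},"newtons":{"type":"number"}},"required":["increments"]}

```bash
mkdir -p pics; ls
python3 - <<'E'
from plant import status,cams,bot
import cv2,numpy as np
np.set_printoptions(precision=4,suppress=True)
s=status.read_state();print({k:s[k] for k in('clock','eef_pos','ee_rot','gripper_width')})
print(bot.grasp_offset)
for c in('scene','side','wrist'):
    im=cams.snapshot(c);cv2.imwrite(f'pics/{c}0.png',im[:,:,::-1]);print(c,cams.camera_params(c))
a=[cv2.imread(f'pics/{c}0.png') for c in('scene','side')]
for n in['jar_small','jar_large','dropper_bottle','vial_middle','rack','well_large','well_small','well_round']:
    for c in('scene','side'):
        print(n,c,[(np.round(d['position'],1).tolist(),round(d['conf'],2)) for d in cams.find_in(c,n)][:4])
print(status.read_state()['clock'])
E
```

```text
pics
{'clock': 0.0, 'eef_pos': array([ 0.1482, -0.5293,  0.2181]), 'ee_rot': array([[ 0.963 ,  0.2694, -0.0002],
       [ 0.2694, -0.963 ,  0.0012],
       [ 0.0001, -0.0012, -1.    ]]), 'gripper_width': 0.09308629982422086}
0.0188
scene {'camera_matrix': array([[376.0689,   0.    , 251.9694],
       [  0.    , 376.0689, 194.4153],
       [  0.    ,   0.    ,   1.    ]]), 'R': array([[ 0.8674, -0.4973, -0.0177],
       [-0.4056, -0.6859, -0.6042],
       [ 0.2884,  0.5313, -0.7966]]), 't': array([-0.4051,  0.2215,  0.8406])}
side {'camera_matrix': array([[349.6263,   0.    , 252.9174],
       [  0.    , 349.6263, 189.0685],
       [  0.    ,   0.    ,   1.    ]]), 'R': array([[-0.9856, -0.1685, -0.0136],
       [-0.0948,  0.6176, -0.7808],
       [ 0.14  , -0.7682, -0.6247]]), 't': array([0.4635, 0.0625, 0.9122])}
wrist {'camera_matrix': array([[297.3186,   0.    , 252.826 ],
       [  0.    , 297.3186, 189.9273],
       [  0.    ,   0.    ,   1.    ]]), 'tool_from_camera': array([[ 0.0012, -0.9568, -0.2906,  0.0805],
       [ 1.    ,  0.0012,  0.0003,  0.0001],
       [ 0.    , -0.2906,  0.9568, -0.1652],
       [ 0.    ,  0.    ,  0.    ,  1.    ]])}
jar_small scene [([329.3, 276.9], 0.92)]
jar_small side [([130.4, 305.7], 0.71)]
jar_large scene [([106.4, 230.7], 0.71), ([266.3, 282.4], 0.57)]
jar_large side [([141.9, 278.6], 0.63)]
dropper_bottle scene [([314.0, 324.4], 0.66)]
dropper_bottle side [([121.1, 272.9], 0.62)]
vial_middle scene []
vial_middle side [([276.0, 169.7], 0.82), ([182.3, 259.7], 0.64)]
rack scene [([121.9, 234.3], 0.62), ([98.6, 222.6], 0.19)]
rack side [([294.0, 178.7], 0.76)]
well_large scene [([226.8, 261.5], 0.81)]
well_large side [([177.6, 259.7], 0.92)]
well_small scene [([198.2, 245.9], 0.66)]
well_small side [([199.4, 254.9], 0.65)]
well_round scene [([175.3, 230.4], 0.89)]
well_round side [([220.6, 249.3], 0.67)]
0.95
```

View pics/scene0.png

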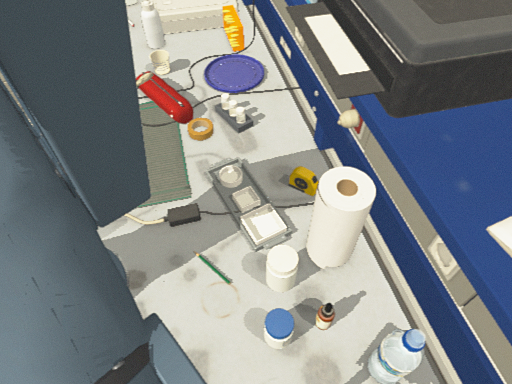

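View pics/side0.png

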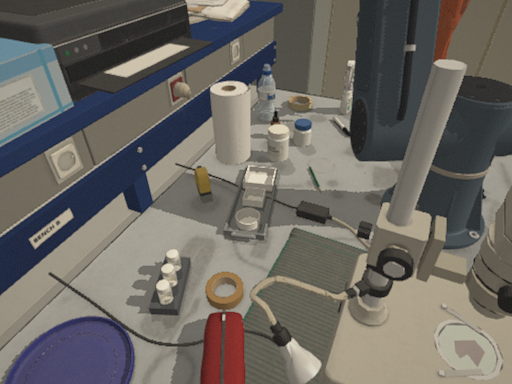

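```bash
cat > h.py <<'E'
from plant import status,cams,bot
import cv2,numpy as np
np.set_printoptions(precision=4,suppress=True)
P={c:cams.camera_params(c) for c in('scene','side','wrist')}
def ray(c,rc,st=None):
    p=P[c];K=p['camera_matrix'];x=(rc[1]-K[0,2])/K[0,0];y=(rc[0]-K[1,2])/K[1,1]
    if c!='wrist':
        R=p['R'];return -R.T@p['t'],R.T@np.array([x,y,1])
    r=np.hypot(x,y);d=np.array([x/r*np.sin(r),y/r*np.sin(r),np.cos(r)]) if r>0 else np.array([0,0,1.])
    T=p['tool_from_camera'];R=np.array(st['ee_rot'])
    return np.array(st['eef_pos'])+R@T[:3,3],R@T[:3,:3]@d
def at(c,rc,z,st=None):
    o,d=ray(c,rc,st);return o+d*(z-o[2])/d[2]
def pix(c,X,st=None):
    p=P[c];K=p['camera_matrix']
    if c!='wrist':
        v=p['R']@X+p['t'];return (K[1,2]+K[1,1]*v[1]/v[2],K[0,2]+K[0,0]*v[0]/v[2])
    T=p['tool_from_camera'];v=T[:3,:3].T@(np.array(st['ee_rot']).T@(np.array(X)-st['eef_pos'])-T[:3,3])
    h=np.hypot(v[0],v[1]);r=np.arctan2(h,v[2])
    return (K[1,2]+K[1,1]*r*v[1]/h,K[0,2]+K[0,0]*r*v[0]/h)
def look(name):
    s=status.read_state();im=cams.snapshot('wrist')[:,:,::-1].copy()
    cv2.imwrite(f'pics/{name}.png',im);return s,im
E
python3 - <<'E'
from h import *
D={'jar_s':((329,277),(130.5,305),.04),'jar_l':((267,282),(142,278.5),.05),'drop':((315,324.5),(121,273),.05),
'w_large':((226.8,261.5),(177.6,259.7),.012),'w_small':((198.2,246),(199.4,255),.012),'w_round':((175.3,230.4),(220.6,249.3),.012),'rack':((113,235),(276,170),.03)}
for n,(a,b,z) in D.items(): print(n,at('scene',a,z),at('side',b,z))
E
# magnified rack + wells crops, both cameras
python3 - <<'E'
import cv2,numpy as np
a=cv2.imread('pics/scene0.png');b=cv2.imread('pics/side0.png')
A=cv2.resize(a[85:255,190:320],None,fx=3,fy=3,interpolation=2);B=cv2.resize(b[160:320,145:285],None,fx=2.8,fy=2.8,interpolation=2)
H=max(A.shape[0],B.shape[0]);f=lambda x:np.pad(x,((0,H-x.shape[0]),(0,0),(0,0)))
cv2.imwrite('pics/crop.png',np.hstack([f(A),f(B)]))
E
```

```text
jar_s [ 0.3487 -0.3077  0.04  ] [ 0.3458 -0.3176  0.04  ]
jar_l [ 0.4267 -0.2031  0.05  ] [ 0.4242 -0.2137  0.05  ]
drop [ 0.4433 -0.3344  0.05  ] [ 0.4588 -0.3505  0.05  ]
w_large [ 0.4532 -0.0716  0.012 ] [ 0.4619 -0.0695  0.012 ]
w_small [0.4632 0.0241 0.012 ] [0.4594 0.0297 0.012 ]
w_round [0.4646 0.1136 0.012 ] [0.46   0.1133 0.012 ]
rack [0.5871 0.313  0.03  ] [0.5905 0.321  0.03  ]
```

View pics/crop.png

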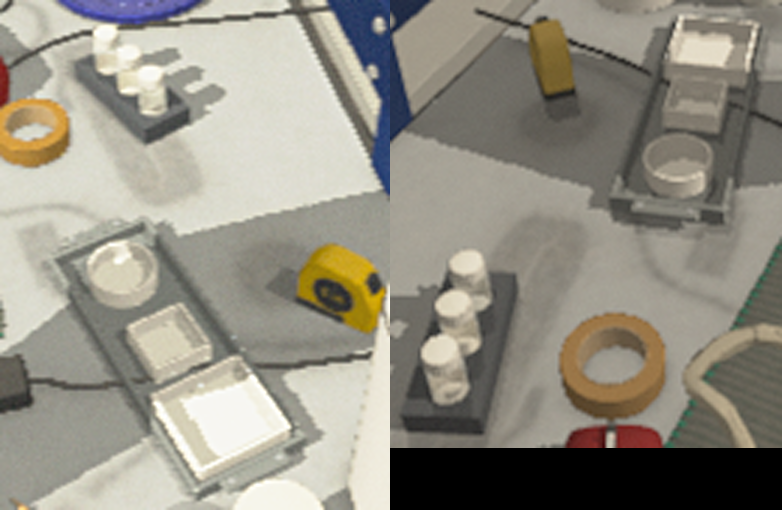

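Run:
```python
from h import *
print('roll base scene',at('scene',(240,333),.12),at('scene',(187,348),.25),at('scene',(187,348),.3),'side',at('side',(122,232),.12),at('side',(90,231),.25),at('side',(90,231),.3))
print('vial tops',[at('scene',(85+y/3,190+x/3),.064) for x,y in((105,32),(128,53),(152,72))])
print('vial tops side',[at('side',(160+y/2.8,145+(x-390)/2.8),.064) for x,y in((470,258),(456,298),(440,343))])
print('wells',[at('scene',(85+y/3,190+x/3),.026) for x,y in((122,268),(171,341),(223,420))])
print('wells side',[at('side',(160+y/2.8,145+(x-390)/2.8),.026) for x,y in((678,158),(697,100),(712,43))])
```

```text
roll base scene [ 0.5286 -0.2322  0.12  ] [ 0.5572 -0.207   0.25  ] [ 0.5244 -0.2334  0.3   ] side [ 0.5664 -0.1934  0.12  ] [ 0.5481 -0.1284  0.25  ] [ 0.5197 -0.0125  0.3   ]
vial tops [array([0.5814, 0.363 , 0.064 ]), array([0.586 , 0.3218, 0.064 ]), array([0.5927, 0.2841, 0.064 ])]
vial tops side [array([0.5901, 0.2852, 0.064 ]), array([0.5871, 0.3229, 0.064 ]), array([0.5842, 0.3619, 0.064 ])]
wells [array([0.462 , 0.1053, 0.026 ]), array([0.4599, 0.0122, 0.026 ]), array([ 0.4572, -0.0783,  0.026 ])]
wells side [array([0.4634, 0.1135, 0.026 ]), array([0.46  , 0.0311, 0.026 ]), array([ 0.4598, -0.0618,  0.026 ])]
```

Emit:
drive_tool --increments "0.85 -0.53 0 0 0 -0.14; 0.92 -0.40 0 0 0 -0.14; 0.97 -0.26 0 0 0 -0.14; 0.99 -0.11 0 0 0 -0.14; 1 0.03 0 0 0 -0.14" --jaw -1 --newtons 20

```text
clock: 1.45
eef_pos: [0.2334, -0.4367, 0.2187]
ee_rot: [[0.53, 0.848, 0.0], [0.848, -0.53, -0.0], [-0.0, 0.0, -1.0]]
contact_force: [0.1, -0.2, -0.4]
gripper_width: 0.0929
grip_force: 0.0
```

Emit:
drive_tool --increments "0.98 0.18 0 0 0 -0.14; 0.95 0.32 0 0 0 -0.14; 0.89 0.45 0 0 0 -0.14; 0.81 0.58 0 0 0 -0.14; 0 0 0 0 0 0"

```text
clock: 1.95
eef_pos: [0.3016, -0.3626, 0.2187]
ee_rot: [[-0.027, 1.0, 0.0], [1.0, 0.027, 0.0], [0.0, 0.0, -1.0]]
contact_force: [0.8, 0.0, -0.2]
gripper_width: 0.0929
grip_force: 0.0
```

Run:
```python
from h import *
print('bottle',at('scene',(365,390),.08),at('scene',(341,412),.2),'side',at('side',(98,267),.1),at('side',(70,267),.2))
s,im=look('w1');print(s['clock'],s['eef_pos'],s['ee_rot'])
for n in['jar_small','jar_large','dropper_bottle']:
    print(n,[(np.round(d['position'],1).tolist(),round(d['conf'],2),at('wrist',d['position'],.05,s)) for d in cams.find_in('wrist',n)][:3])
for X in((.348,-.312,.078),(.348,-.312,0),(.45,-.342,.1),(.45,-.342,0)): print(X,pix('wrist',X,s))
```

```text
bottle [ 0.4799 -0.4711  0.08  ] [ 0.4852 -0.4662  0.2   ] side [ 0.4906 -0.4244  0.1   ] [ 0.4919 -0.4251  0.2   ]
1.95 [ 0.3016 -0.3626  0.2187] [[-0.0272  0.9996  0.0003]
 [ 0.9996  0.0272  0.0002]
 [ 0.0002  0.0003 -1.    ]]
jar_small [([126.1, 301.0], 0.68, array([ 0.3539, -0.3063,  0.05  ])), ([149.9, 369.4], 0.17, array([ 0.4394, -0.3291,  0.05  ]))]
jar_large [([41.8, 369.3], 0.72, array([ 0.4315, -0.1999,  0.05  ]))]
dropper_bottle [([150.9, 368.9], 0.74, array([ 0.4389, -0.3303,  0.05  ]))]
(0.348, -0.312, 0.078) (np.float64(133.48995672946637), np.float64(299.4132740288263))
(0.348, -0.312, 0) (np.float64(127.15807049975393), np.float64(290.1753419917371))
(0.45, -0.342, 0.1) (np.float64(170.42916608145168), np.float64(393.8766529761507))
(0.45, -0.342, 0) (np.float64(153.60701580473042), np.float64(362.042036525663))
```

View pics/w1.png

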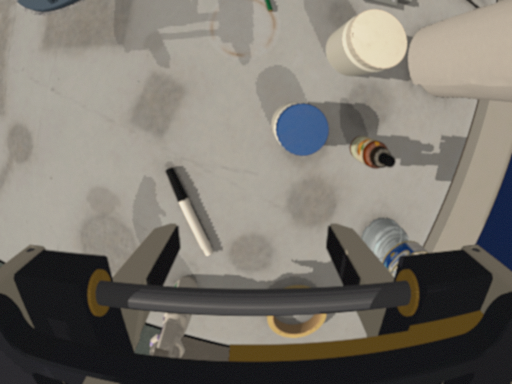

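Run:
```python
from h import *
s=status.read_state()
print('jar',at('wrist',(129,302),.078,s),'L',at('wrist',(40,378),.103,s),'drop',at('wrist',(160,389),.1,s),at('wrist',(147,361),.01,s),'bottle',at('wrist',(235,385),.1,s),at('wrist',(258,404),.2,s),'roll',at('wrist',(60,411),.12,s))
```

```text
jar [ 0.3493 -0.3097  0.078 ] L [ 0.4195 -0.2127  0.103 ] drop [ 0.441  -0.3345  0.1   ] [ 0.4422 -0.335   0.01  ] bottle [ 0.4506 -0.4204  0.1   ] [ 0.4186 -0.3929  0.2   ] roll [ 0.4482 -0.231   0.12  ]
```

Emit:
drive_tool --increments "0.52 0.49 0.5 0 0 0; 0.52 0.49 0.5 0 0 0; 0.52 0.49 0.5 0 0 0; 0.52 0.49 0.5 0 0 0; 0 0 0.8 0 0 0"

```text
clock: 2.65
eef_pos: [0.3491, -0.311, 0.1487]
ee_rot: [[-0.02, 1.0, 0.001], [1.0, 0.02, -0.001], [-0.001, 0.001, -1.0]]
contact_force: [0.6, 0.0, -0.3]
gripper_width: 0.0927
grip_force: 0.0
```

Emit:
drive_tool --increments "0 0 0.9 0 0 0; 0 0 0.9 0 0 0; 0 0 0.9 0 0 0; 0 0 0.9 0 0 0; 0 0 0.9 0 0 0"

```text
clock: 3.15
eef_pos: [0.3479, -0.3119, 0.0352]
ee_rot: [[-0.018, 1.0, 0.0], [1.0, 0.018, -0.0], [-0.0, 0.0, -1.0]]
contact_force: [-0.9, -0.0, -0.4]
gripper_width: 0.093
grip_force: 0.0
```

Emit:
drive_tool --increments "0 0 0.2 0 0 0; 0 0 0 0 0 0; 0 0 0 0 0 0; 0 0 0 0 0 0; 0 0 0 0 0 0"

```text
clock: 3.65
eef_pos: [0.3486, -0.3114, 0.0319]
ee_rot: [[-0.021, 1.0, 0.001], [1.0, 0.021, -0.001], [-0.001, 0.001, -1.0]]
contact_force: [0.0, -0.5, 0.5]
gripper_width: 0.0932
grip_force: 0.0
```

Emit:
drive_tool --increments "0 0 0 0 0 0; 0 0 0 0 0 0; 0 0 0 0 0 0; 0 0 0 0 0 0; 0 0 0 0 0 0" --jaw 1 --newtons 20

```text
clock: 4.15
eef_pos: [0.3485, -0.3111, 0.0312]
ee_rot: [[-0.021, 1.0, 0.0], [1.0, 0.021, -0.0], [-0.0, 0.0, -1.0]]
contact_force: [1.6, 0.2, 0.4]
gripper_width: 0.0572
grip_force: 0.5
```

Emit:
drive_tool --increments "0 0 0 0 0 0; 0 0 -0.3 0 0 0; 0 0 -0.7 0 0 0; 0 0 -1 0 0 0; 0 0 -1 0 0 0"

```text
clock: 4.65
eef_pos: [0.3479, -0.3106, 0.1071]
ee_rot: [[-0.022, 1.0, -0.001], [1.0, 0.022, 0.001], [0.001, -0.001, -1.0]]
contact_force: [0.9, 0.1, -1.9]
gripper_width: 0.0569
grip_force: 20.0
```

Emit:
drive_tool --increments "0 0 -1 0 0 0; 0.3 0 -1 0 0 0; 0.7 0 -0.4 0 0 0; 1 0 0 0 0 0; 1 0 0 0 0 0"

```text
clock: 5.15
eef_pos: [0.3464, -0.2352, 0.1667]
ee_rot: [[-0.021, 1.0, 0.0], [1.0, 0.021, -0.0], [-0.0, 0.0, -1.0]]
contact_force: [0.1, 0.1, -2.2]
gripper_width: 0.0566
grip_force: 20.0
```

Emit:
drive_tool --increments "1 0 0 0 0 0; 1 0 0 0 0 0; 1 0 0 0 0 0; 1 0 0 0 0 0; 0.5 0 0 0 0 0"

```text
clock: 5.65
eef_pos: [0.3437, -0.122, 0.1663]
ee_rot: [[-0.022, 1.0, -0.0], [1.0, 0.022, 0.0], [0.0, -0.0, -1.0]]
contact_force: [-0.4, 0.6, -1.1]
gripper_width: 0.0567
grip_force: 20.0
```

Run:
```python
from h import *
s,im=look('w2');print(s['clock'],s['eef_pos'],s['gripper_width'],s['grip_force'])
for n in['well_large','well_small','well_round']:
    print(n,[(np.round(d['position'],1).tolist(),round(d['conf'],2),at('wrist',d['position'],.012,s)) for d in cams.find_in('wrist',n)][:3])
cv2.imwrite('pics/w2b.png',cv2.resize(im[:,200:],None,fx=1.9,fy=1.5))
```

```text
5.65 [ 0.3437 -0.122   0.1663] 0.05666289985747516 19.989828731013404
well_large [([135.1, 359.7], 0.67, array([ 0.4618, -0.071 ,  0.012 ]))]
well_small [([53.1, 363.4], 0.83, array([0.4614, 0.0222, 0.012 ]))]
well_round [([1.6, 363.4], 0.65, array([0.4617, 0.0846, 0.012 ]))]
```

View pics/w2.png

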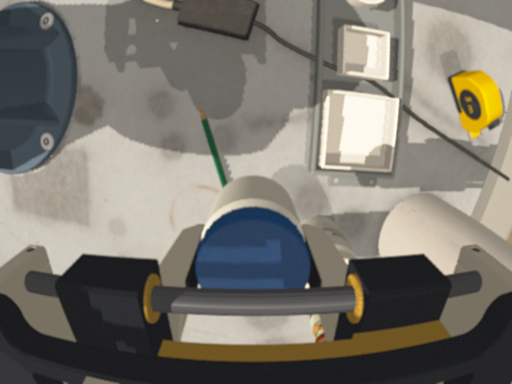

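Run:
```python
from h import *
s=status.read_state()
for Q in([(90,321),(97,398),(173,393),(168,318)],[(25,338),(30,391),(81,389),(77,336)]):
    p=np.array([at('wrist',q,.026,s)[:2] for q in Q]);print(p,p.mean(0),np.linalg.norm(np.roll(p,-1,0)-p,axis=1))
```

```text
[[ 0.4118 -0.0271]
 [ 0.5009 -0.0259]
 [ 0.5038 -0.112 ]
 [ 0.4134 -0.1098]] [ 0.4575 -0.0687] [0.0891 0.0862 0.0904 0.0827]
[[ 0.4285  0.0449]
 [ 0.4901  0.049 ]
 [ 0.4886 -0.0095]
 [ 0.4273 -0.0121]] [0.4586 0.0181] [0.0617 0.0586 0.0613 0.057 ]
```

Emit:
drive_tool --increments "0.7 0.7 0 0 0 0; 0.7 0.9 0 0 0 0; 0.5 1 0 0 0 0; 0.12 1 0 0 0 0; 0 0.7 0.3 0 0 0"

```text
clock: 6.35
eef_pos: [0.4529, -0.0714, 0.1591]
ee_rot: [[-0.022, 1.0, 0.002], [1.0, 0.022, -0.001], [-0.001, 0.002, -1.0]]
contact_force: [-0.1, -0.6, -1.7]
gripper_width: 0.0562
grip_force: 20.0
```

Emit:
drive_tool --increments "0 0.35 0.6 0 0 0; 0 0 0.9 0 0 0; 0 0 0.9 0 0 0; 0 0 0.8 0 0 0; 0 0 0 0 0 0"

```text
clock: 6.85
eef_pos: [0.4583, -0.0713, 0.0766]
ee_rot: [[-0.02, 1.0, -0.004], [1.0, 0.02, 0.001], [0.001, -0.004, -1.0]]
contact_force: [-0.7, 0.0, -0.2]
gripper_width: 0.0566
grip_force: 20.0
```

Run:
```python
from h import *
s=status.read_state();print(s['clock'],s['eef_pos'],s['contact_force'])
im=cams.snapshot('scene')[:,:,::-1]
a=cv2.resize(im[150:300,200:320],None,fx=3,fy=3);b=cv2.resize(cams.snapshot('side')[120:270,190:310,::-1],None,fx=3,fy=3)
cv2.imwrite('pics/p1.png',np.hstack([a,b]))
```

```text
6.85 [ 0.4583 -0.0713  0.0766] [-0.7162  0.02   -0.1693]
```

View pics/p1.png

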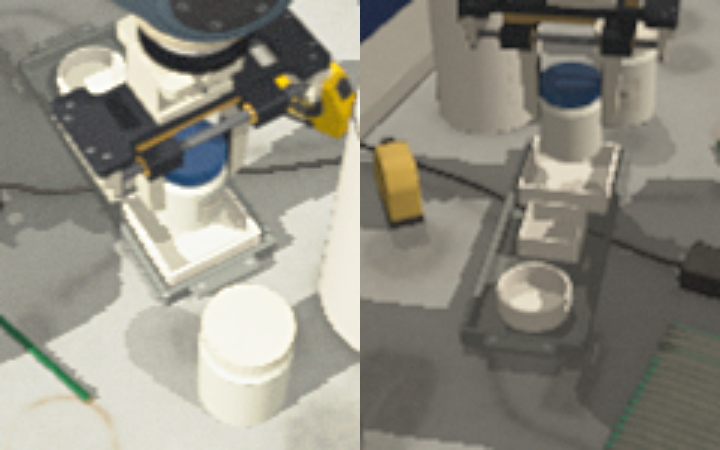

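Emit:
drive_tool --increments "0.08 0.03 0.5 0 0 0; 0 0 0.5 0 0 0; 0 0 0.25 0 0 0; 0 0 0.12 0 0 0; 0 0 0 0 0 0"

```text
clock: 7.45
eef_pos: [0.46, -0.0685, 0.044]
ee_rot: [[-0.022, 1.0, -0.001], [1.0, 0.022, 0.0], [0.0, -0.001, -1.0]]
contact_force: [-0.1, -0.7, -1.5]
gripper_width: 0.0569
grip_force: 20.0
```

Emit:
drive_tool --increments "0 0 0.06 0 0 0; 0 0 0.06 0 0 0; 0 0 0 0 0 0; 0 0 0 0 0 0; 0 0 0 0 0 0"

```text
clock: 7.95
eef_pos: [0.4602, -0.0685, 0.0415]
ee_rot: [[-0.021, 1.0, 0.0], [1.0, 0.021, -0.0], [-0.0, 0.0, -1.0]]
contact_force: [-0.3, 0.0, -1.1]
gripper_width: 0.0563
grip_force: 20.0
```

Still ~3 mm to the floor (expected 0.0385).

Emit:
drive_tool --increments "0 0 0.05 0 0 0; 0 0 0.05 0 0 0; 0 0 0.03 0 0 0; 0 0 0 0 0 0; 0 0 0 0 0 0"

```text
clock: 8.45
eef_pos: [0.4601, -0.0685, 0.0382]
ee_rot: [[-0.022, 1.0, -0.0], [1.0, 0.022, 0.0], [0.0, -0.0, -1.0]]
contact_force: [-1.1, 0.3, 0.8]
gripper_width: 0.0568
grip_force: 20.0
```

Emit:
drive_tool --increments "0 0 0 0 0 0; 0 0 0 0 0 0; 0 0 0 0 0 0; 0 0 0 0 0 0; 0 0 -0.2 0 0 0" --jaw -1

```text
clock: 8.95
eef_pos: [0.4598, -0.0685, 0.0429]
ee_rot: [[-0.021, 1.0, -0.001], [1.0, 0.021, 0.0], [0.0, -0.001, -1.0]]
contact_force: [-0.6, -0.1, 0.1]
gripper_width: 0.0906
grip_force: 0.0
```

Emit:
drive_tool --increments "0 0 -0.6 0 0 0; 0 0 -1 0 0 0; 0 0 -1 0 0 0; 0 0 -1 0 0 0; 0 -0.3 -1 0 0 0"

```text
clock: 9.45
eef_pos: [0.4529, -0.0687, 0.1596]
ee_rot: [[-0.021, 1.0, 0.001], [1.0, 0.021, -0.0], [-0.0, 0.001, -1.0]]
contact_force: [-1.2, -0.4, 0.3]
gripper_width: 0.0929
grip_force: 0.0
```

Emit:
drive_tool --increments "0 -1 -0.5 0 0 0; 0 -1 0 0 0 0; -0.3 -1 0 0 0 0; -0.8 -0.6 0 0 0 0; -1 0 0 0 0 0"

```text
clock: 9.95
eef_pos: [0.3622, -0.123, 0.171]
ee_rot: [[-0.022, 1.0, -0.0], [1.0, 0.022, 0.0], [0.0, -0.0, -1.0]]
contact_force: [0.5, -0.2, 1.1]
gripper_width: 0.0931
grip_force: 0.0
```

Run:
```python
from h import *
s,im=look('w3');print(s['clock'],s['eef_pos'])
im2=cams.snapshot('scene')[:,:,::-1]
cv2.imwrite('pics/w3c.png',np.hstack([cv2.resize(im,None,fx=.9,fy=.9)[:345],cv2.resize(im2[150:265,200:310],None,fx=3,fy=3)]))
```

```text
9.95 [ 0.3622 -0.123   0.171 ]
```

View pics/w3c.png

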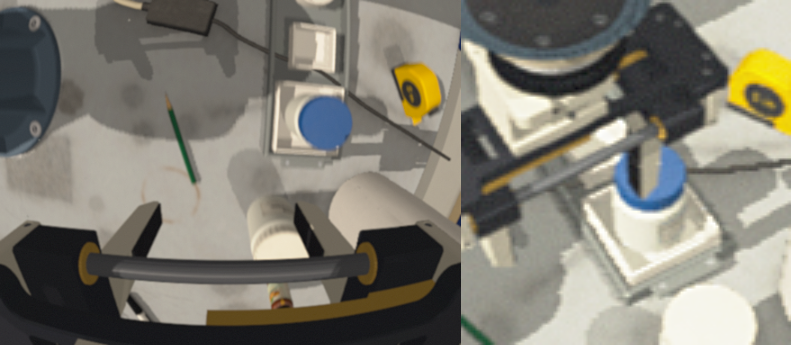

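Emit:
drive_tool --increments "-1 0 0 0 0 0; -1 0 0 0 0 0; -1 0 0 0 0 0; -1 0 0 0 0 0; -1 0 0 0 0 0"

```text
clock: 10.55
eef_pos: [0.3665, -0.2486, 0.1708]
ee_rot: [[-0.022, 1.0, 0.0], [1.0, 0.022, 0.0], [0.0, 0.0, -1.0]]
contact_force: [0.4, 0.6, -0.1]
gripper_width: 0.0928
grip_force: 0.0
```

Emit:
drive_tool --increments "-1 0.2 0 0 0 0; -1 0.6 0 0 0 0; -1 0.7 0 0 0 0; -0.55 0.5 0 0 0 0; 0 0 0 0 0 0"

```text
clock: 11.05
eef_pos: [0.4195, -0.3364, 0.1705]
ee_rot: [[-0.021, 1.0, 0.0], [1.0, 0.021, -0.0], [-0.0, 0.0, -1.0]]
contact_force: [0.2, 0.7, 0.2]
gripper_width: 0.0928
grip_force: 0.0
```

Run:
```python
from h import *
s,im=look('w4');print(s['clock'],s['eef_pos'])
print([(np.round(d['position'],1).tolist(),round(d['conf'],2),at('wrist',d['position'],.06,s)) for d in cams.find_in('wrist','dropper_bottle')][:3])
cv2.imwrite('pics/w4c.png',cv2.resize(im[150:350,180:440],None,fx=3,fy=3))
```

```text
11.05 [ 0.4195 -0.3364  0.1705]
[([178.3, 278.3], 0.96, array([ 0.4432, -0.327 ,  0.06  ]))]
```

View pics/w4c.png

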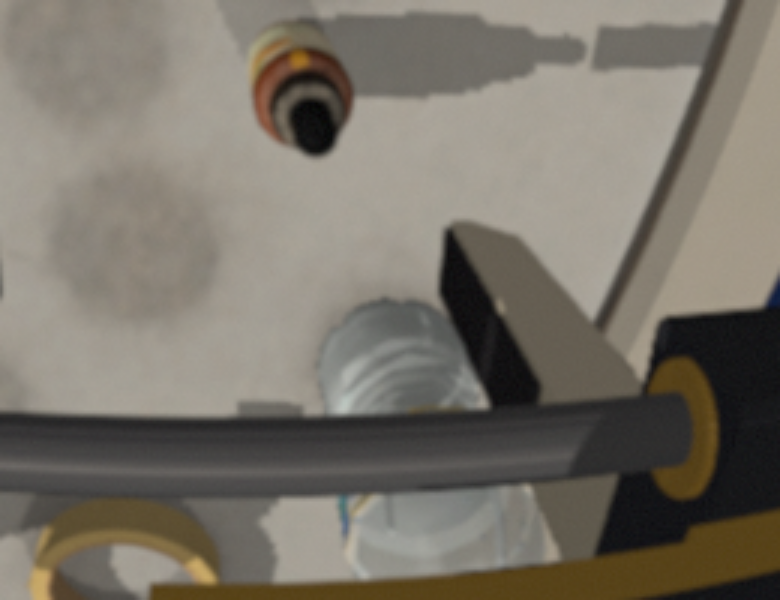

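Run:
```python
from h import *
s=status.read_state()
print('bulb',at('wrist',(192.7,284.7),.1,s),'collar',at('wrist',(187.5,283),.077,s))
for rc in((250,310),(275,287),(270,340),(320,330)): print(rc,[at('wrist',rc,z,s) for z in(0,.1,.17)])
for rc in((190,386),(238,440)): print('shelfbase?',at('wrist',rc,0,s))
for X in((.4424,-.335,.0),(.4424,-.335,.1)): print(pix('wrist',X,s))
```

```text
bulb [ 0.4439 -0.3272  0.1   ] collar [ 0.4448 -0.3294  0.077 ]
(250, 310) [array([ 0.4936, -0.435 ,  0.    ]), array([ 0.4704, -0.3811,  0.1   ]), array([ 0.4542, -0.3434,  0.17  ])]
(275, 287) [array([ 0.4663, -0.4734,  0.    ]), array([ 0.4513, -0.4081,  0.1   ]), array([ 0.4408, -0.3623,  0.17  ])]
(270, 340) [array([ 0.5393, -0.4669,  0.    ]), array([ 0.5025, -0.4035,  0.1   ]), array([ 0.4768, -0.3591,  0.17  ])]
(320, 330) [array([ 0.5392, -0.5583,  0.    ]), array([ 0.5025, -0.4677,  0.1   ]), array([ 0.4767, -0.4042,  0.17  ])]
shelfbase? [ 0.5863 -0.3518  0.    ]
shelfbase? [ 0.6931 -0.4227  0.    ]
(np.float64(173.42383188378784), np.float64(274.3053120644229))
(np.float64(201.54354256559606), np.float64(282.4216311237464))
```

Emit:
drive_tool --increments "0.1 0.5 0 0 0 0; 0.1 0.48 0.2 0 0 0; 0 0 0.8 0 0 0; 0 0 1 0 0 0; 0 0 1 0 0 0"

```text
clock: 11.65
eef_pos: [0.4436, -0.3294, 0.0947]
ee_rot: [[-0.022, 1.0, 0.001], [1.0, 0.022, -0.0], [-0.0, 0.0, -1.0]]
contact_force: [1.0, 0.4, 0.1]
gripper_width: 0.093
grip_force: 0.0
```

Emit:
drive_tool --increments "0 0 1 0 0 0; 0 0 0.9 0 0 0; 0 0 0.5 0 0 0; 0 0 0.2 0 0 0; 0 0 0 0 0 0"

```text
clock: 12.15
eef_pos: [0.443, -0.33, 0.0305]
ee_rot: [[-0.022, 1.0, -0.0], [1.0, 0.022, 0.0], [0.0, -0.0, -1.0]]
contact_force: [-0.4, 0.5, 0.3]
gripper_width: 0.0935
grip_force: 0.0
```

Emit:
drive_tool --increments "0 0 0 0 0 0; 0 0 0 0 0 0; 0 0 0 0 0 0; 0 0 0 0 0 0; 0 0 0 0 0 0" --jaw 1 --newtons 15

```text
clock: 12.65
eef_pos: [0.4428, -0.3303, 0.0309]
ee_rot: [[-0.021, 1.0, 0.0], [1.0, 0.021, -0.0], [-0.0, 0.0, -1.0]]
contact_force: [-0.4, -0.3, -0.3]
gripper_width: 0.0574
grip_force: 0.0
```

Emit:
drive_tool --increments "0 0 0 0 0 0; 0 0 0 0 0 0; 0 0 0 0 0 0; 0 0 0 0 0 0; 0 0 0 0 0 0"

```text
clock: 13.15
eef_pos: [0.4428, -0.3302, 0.0306]
ee_rot: [[-0.021, 1.0, 0.0], [1.0, 0.021, -0.0], [-0.0, 0.0, -1.0]]
contact_force: [1.0, 0.2, -0.2]
gripper_width: 0.0315
grip_force: 15.0
```

Emit:
drive_tool --increments "0 0 -0.3 0 0 0; 0 0 -0.8 0 0 0; 0 0 -1 0 0 0; 0 0 -1 0 0 0; 0 0 -1 0 0 0"

```text
clock: 13.65
eef_pos: [0.4426, -0.3301, 0.1346]
ee_rot: [[-0.022, 1.0, -0.0], [1.0, 0.022, 0.0], [0.0, -0.0, -1.0]]
contact_force: [1.4, -0.4, -1.6]
gripper_width: 0.0317
grip_force: 15.0
```

Emit:
drive_tool --increments "0 -0.2 -1 0 0 0; 0 -0.7 -0.3 0 0 0; 0.4 -0.9 0 0 0 0; 0.8 -0.9 0 0 0 0; 1 -0.5 0 0 0 0"

```text
clock: 14.15
eef_pos: [0.3601, -0.2765, 0.166]
ee_rot: [[-0.02, 1.0, -0.0], [1.0, 0.02, -0.0], [-0.0, -0.0, -1.0]]
contact_force: [0.4, 0.4, -0.4]
gripper_width: 0.0321
grip_force: 15.0
```

Emit:
drive_tool --increments "1 0 0 0 0 0; 1 0 0 0 0 0; 1 0 0 0 0 0; 1 0 0 0 0 0; 1 0 0 0 0 0"

```text
clock: 14.65
eef_pos: [0.3587, -0.151, 0.1661]
ee_rot: [[-0.021, 1.0, 0.0], [1.0, 0.021, -0.0], [-0.0, 0.0, -1.0]]
contact_force: [-0.8, 0.1, -0.4]
gripper_width: 0.0317
grip_force: 15.0
```

Emit:
drive_tool --increments "1 0 0 0 0 0; 1 0 0 0 0 0; 1 0.2 0 0 0 0; 1 0.4 0 0 0 0; 0.5 0.4 0 0 0 0"

```text
clock: 15.15
eef_pos: [0.3814, -0.0374, 0.1661]
ee_rot: [[-0.022, 1.0, 0.0], [1.0, 0.022, 0.0], [0.0, 0.0, -1.0]]
contact_force: [-0.0, 0.0, -0.6]
gripper_width: 0.0316
grip_force: 15.0
```

Run:
```python
from h import *
s,im=look('w5');print(s['clock'],s['eef_pos'],s['gripper_width'])
for n in['well_round','well_small']:
  print(n,[(np.round(d['position'],1).tolist(),round(d['conf'],2),at('wrist',d['position'],.015,s)) for d in cams.find_in('wrist',n)][:3])
for X in((.461,.108,.026),(.46,.019,.026)): print(pix('wrist',X,s))
```

```text
15.15 [ 0.3814 -0.0374  0.1661] 0.031558941457127246
well_round [([46.0, 331.1], 0.56, array([0.4609, 0.1096, 0.015 ]))]
well_small [([128.1, 325.3], 0.78, array([0.458 , 0.0191, 0.015 ]))]
(np.float64(45.67600066575744), np.float64(333.84662773812045))
(np.float64(129.26516408208283), np.float64(329.61480515588994))
```

View pics/w5.png

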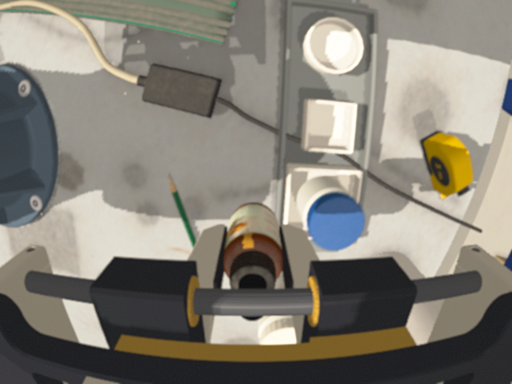

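Emit:
drive_tool --increments "1 0.5 0 0 0 0; 1 0.6 0 0 0 0; 1 0.6 0 0 0 0; 1 0.6 0 0 0 0; 1 0.6 0 0 0 0"

```text
clock: 15.8
eef_pos: [0.4515, 0.0876, 0.1658]
ee_rot: [[-0.021, 1.0, -0.0], [1.0, 0.021, -0.0], [-0.0, -0.0, -1.0]]
contact_force: [0.4, 0.1, -0.1]
gripper_width: 0.0313
grip_force: 15.0
```

Emit:
drive_tool --increments "0.6 0.3 0 0 0 0; 0.15 0.1 0.4 0 0 0; 0 0 0.8 0 0 0; 0 0 1 0 0 0; 0 0 0.8 0 0 0"

```text
clock: 16.3
eef_pos: [0.4599, 0.1051, 0.0891]
ee_rot: [[-0.021, 1.0, -0.001], [1.0, 0.021, -0.0], [-0.0, -0.001, -1.0]]
contact_force: [0.7, 0.1, -0.7]
gripper_width: 0.0318
grip_force: 15.0
```

Emit:
drive_tool --increments "0 0 0 0 0 0; 0 0 0 0 0 0; 0 0 0 0 0 0; 0 0 0 0 0 0; 0 0 0 0 0 0"

```text
clock: 16.8
eef_pos: [0.4612, 0.1065, 0.0913]
ee_rot: [[-0.022, 1.0, 0.001], [1.0, 0.022, 0.0], [0.0, 0.001, -1.0]]
contact_force: [-0.5, -0.4, -1.4]
gripper_width: 0.0317
grip_force: 15.0
```

Emit:
drive_tool --increments "0.06 0 0.6 0 0 0; 0 0 0.7 0 0 0; 0 0 0.5 0 0 0; 0 0 0.2 0 0 0; 0 0 0 0 0 0"

```text
clock: 17.3
eef_pos: [0.4606, 0.108, 0.0403]
ee_rot: [[-0.021, 1.0, -0.001], [1.0, 0.021, -0.0], [-0.0, -0.001, -1.0]]
contact_force: [-0.7, -1.3, 0.3]
gripper_width: 0.0315
grip_force: 15.0
```

Emit:
drive_tool --increments "0 0 0.06 0 0 0; 0 0 0.05 0 0 0; 0 0 0.03 0 0 0; 0 0 0 0 0 0; 0 0 0 0 0 0"

```text
clock: 17.8
eef_pos: [0.4612, 0.1081, 0.0375]
ee_rot: [[-0.021, 1.0, 0.001], [1.0, 0.021, 0.0], [0.0, 0.001, -1.0]]
contact_force: [0.0, 0.6, 2.5]
gripper_width: 0.0317
grip_force: 15.0
```

Emit:
drive_tool --increments "0 0 0 0 0 0; 0 0 0 0 0 0; 0 0 0 0 0 0; 0 0 0 0 0 0; 0 0 0 0 0 0" --jaw -1

```text
clock: 18.3
eef_pos: [0.4608, 0.108, 0.0371]
ee_rot: [[-0.022, 1.0, -0.0], [1.0, 0.022, -0.0], [-0.0, -0.0, -1.0]]
contact_force: [-0.4, -0.2, 0.5]
gripper_width: 0.0668
grip_force: 0.0
```

Emit:
drive_tool --increments "0 0 -0.3 0 0 0; 0 0 -0.8 0 0 0; 0 0 -1 0 0 0; 0 0 -1 0 0 0; 0 0 -1 0 0 0"

```text
clock: 18.8
eef_pos: [0.4607, 0.108, 0.1412]
ee_rot: [[-0.022, 1.0, 0.0], [1.0, 0.022, 0.0], [0.0, 0.0, -1.0]]
contact_force: [0.5, -0.1, 0.3]
gripper_width: 0.0928
grip_force: 0.0
```

Emit:
drive_tool --increments "0.4 0.2 -0.4 0 0 -0.04; 0.8 0.5 0 0 0 -0.04; 1 0.7 0 0 0 0; 1 0.7 0 0 0 0; 1 0.7 0 0 0 0"

```text
clock: 19.3
eef_pos: [0.5216, 0.2208, 0.1492]
ee_rot: [[-0.107, 0.994, -0.0], [0.994, 0.107, -0.0], [-0.0, -0.0, -1.0]]
contact_force: [0.5, 0.2, 0.1]
gripper_width: 0.0928
grip_force: 0.0
```

Emit:
drive_tool --increments "1 0.5 0 0 0 0; 0.7 0 0 0 0 0; 0 0 0 0 0 0; 0 0 0 0 0 0; 0 0 0 0 0 0"

```text
clock: 19.8
eef_pos: [0.5288, 0.2618, 0.1496]
ee_rot: [[-0.105, 0.994, -0.0], [0.994, 0.105, -0.0], [-0.0, -0.0, -1.0]]
contact_force: [-0.3, 0.3, -0.2]
gripper_width: 0.093
grip_force: 0.0
```

Run:
```python
from h import *
s,im=look('w6');print(s['clock'],s['eef_pos'],s['ee_rot'])
for n in['vial_middle','rack']:
  print(n,[(np.round(d['position'],1).tolist(),round(d['conf'],2),at('wrist',d['position'],.045,s)) for d in cams.find_in('wrist',n)][:4])
print(pix('wrist',(.5865,.3223,.064),s))
im2=cams.snapshot('side')[:,:,::-1]
cv2.imwrite('pics/w6c.png',np.hstack([cv2.resize(im,None,fx=.9,fy=.9)[:345],cv2.resize(im2[120:250,210:310],None,fx=2.65,fy=2.65,)[:345]]))
```

```text
19.8 [0.5288 0.2618 0.1496] [[-0.105   0.9945 -0.0004]
 [ 0.9945  0.105  -0.0003]
 [-0.0003 -0.0004 -1.    ]]
vial_middle [([130.4, 321.9], 0.61, array([0.5855, 0.3246, 0.045 ]))]
rack [([118.4, 304.0], 0.98, array([0.5673, 0.3333, 0.045 ]))]
(np.float64(135.292163702828), np.float64(327.58167355448836))Traceback (most recent call last):
  File "<stdin>", line 7, in <module>
    return _nx.concatenate(arrs, 1, dtype=dtype, casting=casting)
           ~~~~~~~~~~~~~~~^^^^^^^^^^^^^^^^^^^^^^^^^^^^^^^^^^^^^^^
ValueError: all the input array dimensions except for the concatenation axis must match exactly, but along dimension 0, the array at index 0 has size 345 and the array at index 1 has size 344
```

Run:
```python
from h import *
im=cv2.imread('pics/w6.png');im2=cams.snapshot('side')[:,:,::-1]
cv2.imwrite('pics/w6c.png',np.hstack([cv2.resize(im[:210,220:420],(500,525)),cv2.resize(im2[120:260,210:310],(290,525))]))
```

```text
(no output)
```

View pics/w6c.png

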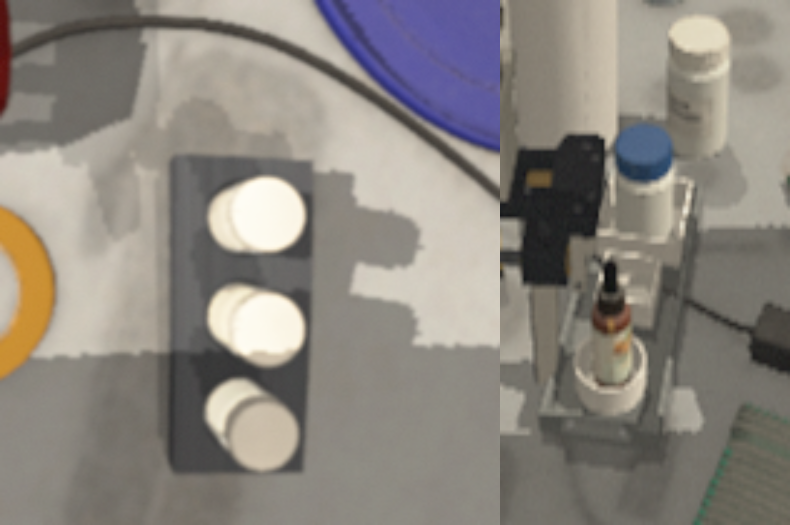

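Run:
```python
from h import *
s=status.read_state()
p=[at('wrist',q,.064,s) for q in((85.6,326.8),(131.2,327.2),(174,324.4))];print(p)
t=np.array([.5865,.3225,0]);m=(p[1]+[.5865,.3223,.064])/2
print('mean',m,'tool units',np.array(s['ee_rot']).T@(np.r_[m[:2],.034]-s['eef_pos'])/.025)
```

```text
[array([0.5806, 0.365 , 0.064 ]), array([0.5862, 0.326 , 0.064 ]), array([0.5897, 0.2881, 0.064 ])]
mean [0.5864 0.3242 0.064 ] tool units [2.2302 2.5318 4.6328]
```

Emit:
drive_tool --increments "0.6 0.6 0 0 0 0; 0.6 0.7 0 0 0 0; 0.6 0.7 0 0 0 0; 0.43 0.53 0.3 0 0 0; 0 0 0.8 0 0 0"

```text
clock: 20.55
eef_pos: [0.5881, 0.3261, 0.1233]
ee_rot: [[-0.105, 0.994, 0.004], [0.994, 0.105, 0.002], [0.001, 0.004, -1.0]]
contact_force: [0.1, 0.5, 0.7]
gripper_width: 0.0929
grip_force: 0.0
```

Emit:
drive_tool --increments "0 0 0.9 0 0 0; 0 0 0.9 0 0 0; 0 0 0.9 0 0 0; 0 0 0.6 0 0 0; 0 0 0.2 0 0 0"

```text
clock: 21.05
eef_pos: [0.5855, 0.3241, 0.0331]
ee_rot: [[-0.105, 0.994, -0.002], [0.994, 0.105, -0.001], [-0.001, -0.002, -1.0]]
contact_force: [0.6, -0.1, -0.1]
gripper_width: 0.0929
grip_force: 0.0
```

Emit:
drive_tool --increments "0 0 0 0 0 0; 0 0 0 0 0 0; 0 0 0 0 0 0; 0 0 0 0 0 0; 0 0 0 0 0 0"

```text
clock: 21.55
eef_pos: [0.5864, 0.3248, 0.0352]
ee_rot: [[-0.105, 0.994, 0.001], [0.994, 0.105, 0.0], [0.0, 0.001, -1.0]]
contact_force: [0.3, -0.1, 1.2]
gripper_width: 0.0932
grip_force: 0.0
```

Emit:
drive_tool --increments "0 0 0 0 0 0; 0 0 0 0 0 0; 0 0 0 0 0 0; 0 0 0 0 0 0; 0 0 0 0 0 0" --jaw 1 --newtons 12

```text
clock: 22.05
eef_pos: [0.5862, 0.3247, 0.0346]
ee_rot: [[-0.105, 0.994, -0.0], [0.994, 0.105, 0.0], [0.0, -0.0, -1.0]]
contact_force: [-0.1, 0.1, -0.0]
gripper_width: 0.0577
grip_force: 0.0
```

Emit:
drive_tool --increments "0 0 0 0 0 0; 0 0 0 0 0 0; 0 0 0 0 0 0; 0 0 0 0 0 0; 0 0 0 0 0 0"

```text
clock: 22.55
eef_pos: [0.5862, 0.3247, 0.0346]
ee_rot: [[-0.105, 0.994, -0.0], [0.994, 0.105, 0.0], [0.0, -0.0, -1.0]]
contact_force: [-0.2, -1.2, 0.1]
gripper_width: 0.0265
grip_force: 12.0
```

Emit:
drive_tool --increments "0 0 -0.2 0 0 0; 0 0 -0.4 0 0 0; 0 0 -0.5 0 0 0; 0 0 -0.5 0 0 0; 0 0 0 0 0 0"

```text
clock: 23.05
eef_pos: [0.5873, 0.3252, 0.0774]
ee_rot: [[-0.105, 0.994, 0.004], [0.994, 0.105, 0.002], [0.001, 0.004, -1.0]]
contact_force: [-0.6, -0.3, 0.2]
gripper_width: 0.0258
grip_force: 12.0
```

Emit:
drive_tool --increments "0 -0.2 -0.8 0 0 0; 0 -0.7 -1 0 0 0; 0 -1 -1 0 0 0; -0.3 -1 -0.5 0 0 0; -0.8 -1 0 0 0 0"

```text
clock: 23.55
eef_pos: [0.4918, 0.2879, 0.1591]
ee_rot: [[-0.106, 0.994, 0.003], [0.994, 0.106, 0.002], [0.001, 0.003, -1.0]]
contact_force: [0.9, 0.0, -0.5]
gripper_width: 0.0263
grip_force: 12.0
```

Emit:
drive_tool --increments "-1 -1 0 0 0 0; -1 -1 0 0 0 0; -1 -0.7 0 0 0 0; -1 -0.3 0 0 0 0; -0.5 0 0 0 0 0"

```text
clock: 24.05
eef_pos: [0.4287, 0.166, 0.1574]
ee_rot: [[-0.104, 0.995, -0.0], [0.995, 0.104, -0.0], [-0.0, -0.0, -1.0]]
contact_force: [-0.2, -0.0, -1.6]
gripper_width: 0.0257
grip_force: 12.0
```

Run:
```python
from h import *
s,im=look('w7');print(s['clock'],s['eef_pos'],s['gripper_width'])
print(np.array(s['ee_rot']).T@(np.r_[.46,.0195,.08]-s['eef_pos'])/.025)
```

```text
24.05 [0.4287 0.166  0.1574] 0.025749339077111202
[-5.9567  0.6355  3.0953]
```

View pics/w7.png

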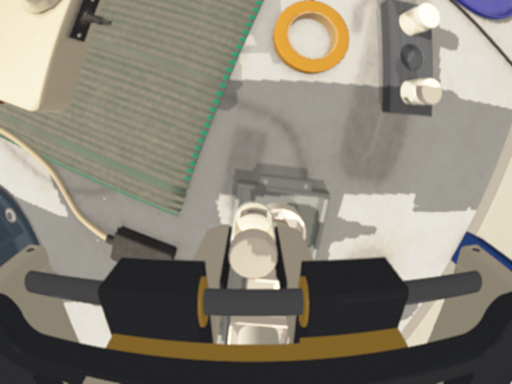

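Emit:
drive_tool --increments "-0.8 0 0 0 0 0; -1 0 0 0 0 0; -1 0 0 0 0 0; -1 0 0 0 0 0; -1 0.2 0 0 0 0"

```text
clock: 24.6
eef_pos: [0.4475, 0.048, 0.1572]
ee_rot: [[-0.105, 0.994, 0.0], [0.994, 0.105, 0.0], [0.0, 0.0, -1.0]]
contact_force: [0.3, 0.4, 0.2]
gripper_width: 0.0262
grip_force: 12.0
```

Emit:
drive_tool --increments "-0.8 0.3 0 0 0 0; -0.35 0.14 0.5 0 0 0; 0 0 0.9 0 0 0; 0 0 1 0 0 0; 0 0 0.6 0 0 0"

```text
clock: 25.1
eef_pos: [0.4603, 0.0218, 0.0797]
ee_rot: [[-0.105, 0.994, -0.002], [0.994, 0.105, 0.0], [0.001, -0.002, -1.0]]
contact_force: [-0.0, 0.1, 0.6]
gripper_width: 0.0262
grip_force: 12.0
```

Emit:
drive_tool --increments "0 0 0 0 0 0; 0 0 0 0 0 0; 0 0 0 0 0 0; 0 0 0 0 0 0; 0 0 0 0 0 0"

```text
clock: 25.6
eef_pos: [0.4612, 0.0211, 0.0827]
ee_rot: [[-0.105, 0.994, 0.001], [0.994, 0.105, -0.0], [-0.0, 0.001, -1.0]]
contact_force: [-0.1, 0.7, -0.7]
gripper_width: 0.026
grip_force: 12.0
```

Run:
```python
from h import *
s=status.read_state();print(s['clock'],s['eef_pos'])
print(np.array(s['ee_rot']).T@(np.r_[.46,.0195,.0360]-s['eef_pos'])/.025)
im=cams.snapshot('scene')[:,:,::-1]
a=cv2.resize(im[140:270,195:305],None,fx=3.4,fy=3.4);b=cv2.resize(cams.snapshot('side')[130:260,200:310,::-1],None,fx=3.4,fy=3.4)
cv2.imwrite('pics/p2.png',np.hstack([a,b]))
```

```text
25.6 [0.4612 0.0211 0.0827]
[-0.0584 -0.0567  1.8667]
```

View pics/p2.png

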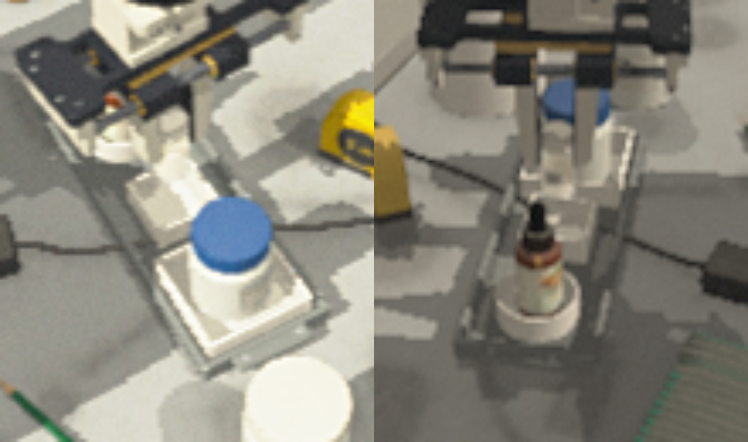

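Emit:
drive_tool --increments "-0.06 -0.05 0.5 0 0 0; 0 0 0.6 0 0 0; 0 0 0.4 0 0 0; 0 0 0.2 0 0 0; 0 0 0 0 0 0"

```text
clock: 26.2
eef_pos: [0.4596, 0.0195, 0.0393]
ee_rot: [[-0.105, 0.994, -0.001], [0.994, 0.105, 0.0], [0.0, -0.001, -1.0]]
contact_force: [0.7, 0.6, -0.4]
gripper_width: 0.0263
grip_force: 12.0
```

Emit:
drive_tool --increments "0 0 0.06 0 0 0; 0 0 0.06 0 0 0; 0 0 0.04 0 0 0; 0 0 0 0 0 0; 0 0 0 0 0 0"

```text
clock: 26.7
eef_pos: [0.4599, 0.0194, 0.0357]
ee_rot: [[-0.105, 0.994, 0.0], [0.994, 0.105, -0.0], [-0.0, 0.0, -1.0]]
contact_force: [0.1, 0.3, -0.7]
gripper_width: 0.026
grip_force: 12.0
```

Emit:
drive_tool --increments "0 0 0.03 0 0 0; 0 0 0 0 0 0; 0 0 0 0 0 0; 0 0 0 0 0 0; 0 0 0 0 0 0"

```text
clock: 27.2
eef_pos: [0.4601, 0.0194, 0.0354]
ee_rot: [[-0.105, 0.994, 0.001], [0.994, 0.105, -0.0], [-0.0, 0.001, -1.0]]
contact_force: [-1.5, -0.2, 6.7]
gripper_width: 0.026
grip_force: 12.0
```

Seated (6.7 N). Release, rise, and back off.

Emit:
drive_tool --increments "0 0 0 0 0 0; 0 0 0 0 0 0; 0 0 0 0 0 0; 0 0 0 0 0 0; 0 0 0 0 0 0" --jaw -1

```text
clock: 27.7
eef_pos: [0.4597, 0.0194, 0.0348]
ee_rot: [[-0.105, 0.994, -0.0], [0.994, 0.105, 0.0], [0.0, -0.0, -1.0]]
contact_force: [0.3, -0.3, 0.3]
gripper_width: 0.0617
grip_force: 0.0
```

Emit:
drive_tool --increments "0 0 -0.3 0 0 0; 0 0 -0.8 0 0 0; 0 0 -1 0 0 0; 0 0 -1 0 0 0; 0 0 -1 0 0 0"

```text
clock: 28.2
eef_pos: [0.4596, 0.0194, 0.1389]
ee_rot: [[-0.105, 0.994, 0.0], [0.994, 0.105, -0.0], [-0.0, 0.0, -1.0]]
contact_force: [0.0, -0.3, -0.3]
gripper_width: 0.0928
grip_force: 0.0
```

Emit:
drive_tool --increments "0 -0.5 -0.5 0 0 0; 0 -1 0 0 0 0; 0 -1 0 0 0 0; 0 -1 0 0 0 0; 0 -0.5 0 0 0 0"

```text
clock: 28.7
eef_pos: [0.3587, 0.0089, 0.1502]
ee_rot: [[-0.105, 0.994, -0.0], [0.994, 0.105, -0.0], [-0.0, -0.0, -1.0]]
contact_force: [-0.4, -0.1, -0.2]
gripper_width: 0.093
grip_force: 0.0
```

Run:
```python
from h import *
im=cams.snapshot('scene')[:,:,::-1]
a=cv2.resize(im[80:300,185:320],None,fx=2.4,fy=2.4);b=cv2.resize(cams.snapshot('side')[100:320,145:320,::-1],None,fx=2.4,fy=2.4)
cv2.imwrite('pics/p3.png',np.hstack([a,b]))
```

```text
(no output)
```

View pics/p3.png

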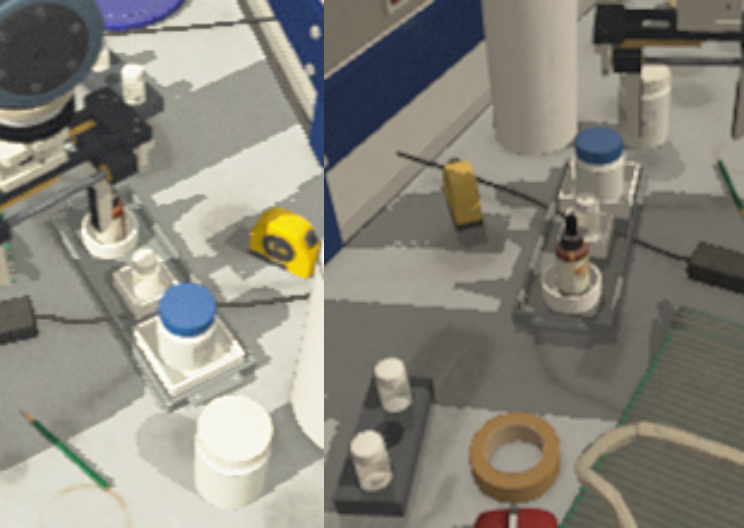

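All three stand upright in their wells, and the larger jar and end vials are where they were.

```bash
python3 -c "
from plant import bot
print(bot.job_done())"
```

```text
the job is handed in; nothing more can be done
None
```

The caddy is packed and handed in: the small jar is in the large square well, the dropper bottle in the round well and the middle vial in the small square well, all upright and released, and the other three were left in place.

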